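Index a manual filter wheel from its end stop and lock it

TASK

The optical filter wheel has lost its count and its knob bears no mark: turn the black knob gently anticlockwise (seen from above) until it meets its end stop, never forcing it, then turn it clockwise exactly three clicks. Then press the red lock plunger fully down, gently, let go, and leave the other things on the bench where they are.

Things in the scene. Friction and masses are not known exactly. Their poses are not given: they have to be found in the camera images.
- unit: filter wheel unit: white housing 96 x 178 mm and 40 mm high on a dark 108 x 190 mm flange, fixed to the bench. Origin at the centre of its underside, z up, x away from the green lens in the front. The black knob stands at y = +42 mm, the red lock plunger at y = -45 mm, both at x = 0 and on the top face. (A tall instrument stack fills the bench at the far left.)
- knob_axis (a point): centre of the black knob's flat top, 82 mm above the bench, on the vertical axis about which it turns; fixed to the unit (does not turn). The knob is 54 mm across its 12 equal upright ribs; below 48 mm height it has a 62 mm wide skirt on an 80 mm wide aluminium ring whose top is at 43 mm. A 12 mm wide steel tell-tale pin sticks out 2 mm at the middle of its top.
- knob_grip (a point): point on the knob's axis 66 mm above the bench, fixed to the unit; the knob can be gripped there, between 50 and 80 mm height. At rest in any notch the knob looks the same: hollows between its ribs face along the unit's x and y axes and every 30 degrees on from them, and across two hollows jaws close on it at 52 mm.
- wheel_axis (a point): point on the knob's axis 40 mm above the bench. The wheel below has a notch (click) every 30 degrees, 8 notches in all. Turning out of a notch takes up to 0.25 N m (most at 7 degrees), fading to nothing halfway, from where the knob pulls itself on into the next notch; let go, it settles in the nearest notch. At both ends of its travel (first and last notch) is a hard stop; the knob sits on the wheel through a springy coupling that gives 1 degree per 0.1 N m.
- index_pin (a joint): rise in m of the 8 mm brass index pin in the housing's top: 0 with the knob in the first notch, at the anticlockwise (seen from above) end stop; 0.00005 (0.05 mm) more with each click clockwise. At the start the knob rests 2 to 4 clicks from that stop. The reading's noise is far coarser than a click, so stop and clicks have to be felt.
- telltale (a joint): travel in m of the steel overload tell-tale in the middle of the knob's top: 0 with no torque on the knob, below 0 when the knob is pressed anticlockwise, above 0 clockwise; 0.0000017 (0.0017 mm) per 0.1 N m. Far finer than the reading's noise, so torque has to be felt. More than 0.8 N m either way overloads the wheel.
- lock (a joint): travel of the lock plunger in m: 0 up, 0.011 fully down, where its cap sits on the collar (hard stop). It has no spring: it moves down against about 4 N of friction and stays where it is left.
- lock_cap: red cap of the lock plunger, 24 mm across and 7 mm thick; its underside is 57 mm above the bench when up. Origin on its axis, 17 mm below that underside.
- lock_top (a point): centre of the top of the red cap, 64 mm above the bench when up, 53 mm when fully down.
- timer: white bench timer with buttons, 56 x 62 x 16 mm, lying loose; origin under its centre. Leave alone.
- calculator: black calculator, 70 x 118 x 14 mm, lying loose; origin under its centre. Leave alone.
- filter_tin: round white tin with green lid, 58 mm across, 24 mm high, loose; origin under its centre. Leave alone.
- amber_bottle: amber bottle with black cap, 52 mm across, 105 mm high, loose; origin under its centre. Leave alone.
- beaker: clear beaker, 52 mm across, 68 mm high, loose; origin under its centre. Leave alone.
- wrench: steel open-ended wrench, 26 x 136 x 5 mm, lying loose; origin under its centre. Leave alone.

How it is judged:
By the outcome, as a careful person would: the job done as asked, in the order asked, and still so for the second after the job is handed in, with the robot touching nothing.
It also fails if it takes over 67 s, if anything falls off the work surface, if the arm or the gripper's body presses on something with over 40 N, if the wrist force passes 120 N, or if a joint passes its speed limit or range.

ROBOT

A 7-joint arm with a two-finger parallel gripper is mounted at the origin on a cart in front of the work surface, level with it; the furniture and walls round the work are solid. World frame = base frame: x ahead of the robot, y to its left, z up, the work surface at z = 0. Lengths are in m, angles in rad, forces in N, time in s.
With the tool pointing down it reaches from about 0.425 to 0.925 m from the base axis. Payload 6.8 kg.
Tool frame: the origin (TCP) lies at the very end of the fingers, on their centre line; the grasp point (between the pads) lies 19 mm behind it (robot.grasp_offset is the distance from the TCP to the grasp point, in m); z points along the fingers, y is the direction in which the jaws open and shut (so a half turn about z gives the same grasp; the last joint's range is limited). The gripper opens to 85 mm and grips with 20 to 120 N. Pads are 22 mm wide; open, the fingers measure 114 mm over their backs; the gripper's body (76 mm by 85 mm) begins 54 mm behind the grasp point. The pads swing forward as they close: fully open they stand 13 mm farther back than shut.
Start: joints at [1.087, 0.477, 0.022, 1.555, -0.011, 1.109, -0.083], TCP at [0.248, -0.628, 0.231] pointing down, gripper open.
Joint ranges: [-2.96, 2.96], [-0.34, 2.1], [-1.41, 1.46], [0.24, 2.44], [-1.37, 4.51], [0.17, 1.92], [-2.96, 2.96]. Speed limits (rad/s): [2.39, 2.39, 3.14, 3.14, 3.14, 3.14, 3.14].

INTERFACE

Orientations are given as a 3x3 rotation matrix whose columns are the frame's x, y, z axes.
In Python, from workcell import robot gives the robot as it stands.
- The arm moves only by the shell command python3 -m crank 'ROWS' [FORCE]. ROWS is text: rows parted by semicolons, each of 7 numbers parted by spaces: the shift along the tool's x, y, z in m, then the turn, a rotation vector about the tool's x, y, z in degrees, then the opening, from 0 (shut) to 1 (fully open). In form: tx ty tz ax ay az jaw; .... A call has 1 to 5 rows; each row shifts and turns the commanded pose from where the row before left it, along the tool's axes as they then stand; what a row does not reach is not made up. A row lasts 1/10 s, in which the tool goes at most 50 mm and 8.59 degrees, less where a joint would pass 70% of its speed; a pose out of reach is approached as far as the arm can. A call with a gripper value outside its range is refused whole. The fingers move at their own pace and stop on an object; FORCE is the grip in N (left out, the last holds). Time passes only in rows, so rows that do not move let the fingers close. It gives the time, the measured TCP pose, the force and the opening at its end, in the units of the state.
- robot.sense(): the state, without advancing time (a new reading comes with each control period).
- robot.capture(name): name is "side" or "top"; returns a dict with "img" (420x560x3 uint8, blue, green, red), "z_map" (420x560 float32, m along the optical axis (not along the pixel's ray), 0 where there is no reading), "fx", "fy", "cx", "cy" (pixels), "T" (4x4, takes a point from camera to world coordinates). Camera axes: x right, y down, z forward; pixel columns grow to the right and rows downward; lengths in m; the calibration is good to about 2 mm. A picture is of the moment at which its call begins.
- robot.close_job(): hands the job in, once; it reports no verdict.
Trained networks look in the newest picture that a camera, given by its name, has taken for a name from the list of things; names that differ only in an ending like _2 or _b are one class to them, and where a whole thing is asked for, a point or a joint stands for the part that bears it (a point fixed in the world has none). Each returns a list of dicts, best first, with "conf" (0 to 1); they miss things now and then, are a little off and sometimes report something else, mostly with a low value. They report only what shows in the picture. A call takes as long as a camera call.
- robot.search_frame(query, camera): "extent" ([left, top, right, bottom] in pixels, round what is visible of it).
- robot.place_of(query, camera): "location" ([row, column] in pixels: a listed point, or the origin of a listed thing).
The state is a dict: "time": time; "joints": joint angles; "joint_velocities": joint speeds; "effort": joint torques, N m; "ee_pos": TCP position; "tcp_rot": TCP orientation; "wrist_force": force on the tool from outside, world axes, zero at the start; "moment": the same for the moment, N m; "gripper_width": opening from 0.0 (shut) to 1.0 (fully open).
Only numpy, scipy, OpenCV 4.12 (cv2) and the standard library are available. Lean on these libraries where they do the work, as an engineer would, in place of code of your own. Each camera call takes 0.05 s, during which the arm holds its last target.

## Working session

There is one attempt and no reset: what is moved stays moved. The work goes in short steps, Python scripts to look and compute and a shell command to move; the robot and the scene stay as the last step left them, time stands still between calls to the robot, and variables do not carry over. Pictures are saved under pics/ and viewed, and the job is handed in when it is done.

```bash
mkdir -p pics; ls; python3 - <<'E'
from workcell import robot
import cv2
s=robot.sense()
for k,v in s.items(): print(k,v)
for c in("side","top"):
    d=robot.capture(c); cv2.imwrite(f"pics/{c}0.png",d["img"]); print(c,d["fx"],d["cx"],d["cy"],d["T"])
    for q in("knob_axis","lock_top","unit","knob_grip"):
        print(q,robot.place_of(q,c)[:2])
E
```

```text
pics
time 0.0
joints [ 1.08691341  0.4777928   0.02233715  1.5564551  -0.01154492  1.10929433
 -0.08310799]
joint_velocities [ 0.0009263  -0.00065975  0.00035662 -0.00079144 -0.00061139  0.00027957
 -0.00139034]
effort [ 5.37182914e-04 -5.96449757e+01  1.60799693e+00 -2.81195498e+01
  1.24821975e-02  9.21332510e-03 -4.86734834e-06]
ee_pos [ 0.24750742 -0.62734662  0.23032901]
tcp_rot [[ 9.30222074e-01  3.66996352e-01 -7.55381012e-04]
 [ 3.66997117e-01 -9.30220601e-01  1.65831490e-03]
 [-9.40754619e-05 -1.81982378e-03 -9.99998340e-01]]
wrist_force [ 0.86774182 -0.36097363  0.03203669]
moment [-0.02750135  0.01450141  0.02896754]
gripper_width 0.9981277731156366
side 481.37300131261304 280.7793637341489 217.15320346394327 [[-0.66614882 -0.6656977   0.33629201  0.1159423 ]
 [-0.74580546  0.59187408 -0.30571113  0.4390944 ]
 [ 0.00446867 -0.45445752 -0.8907572   1.21723462]
 [ 0.          0.          0.          1.        ]]
knob_axis [{'location': [226.6, 252.9], 'conf': 0.63}]
lock_top [{'location': [205.3, 271.9], 'conf': 0.56}, {'location': [225.3, 250.6], 'conf': 0.25}]
unit [{'location': [259.9, 210.6], 'conf': 0.44}]
knob_grip [{'location': [224.7, 251.2], 'conf': 0.69}, {'location': [261.4, 209.2], 'conf': 0.54}]
top 396.78085872642566 288.746895847684 207.42596733469276 [[-0.02297637 -0.99664179  0.07859539  0.4971805 ]
 [-0.99956156  0.02436984  0.01681653  0.06326757]
 [-0.01867541 -0.07817455 -0.99676475  1.02428942]
 [ 0.          0.          0.          1.        ]]
knob_axis [{'location': [202.5, 266.0], 'conf': 0.66}]
lock_top [{'location': [171.2, 188.4], 'conf': 0.49}, {'location': [215.5, 391.4], 'conf': 0.43}]
unit [{'location': [203.6, 286.4], 'conf': 0.76}]
knob_grip [{'location': [204.5, 270.6], 'conf': 0.9}]
```

View pics/side0.png

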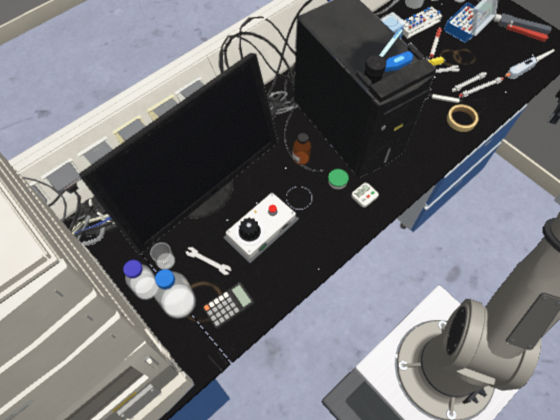

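View pics/top0.png

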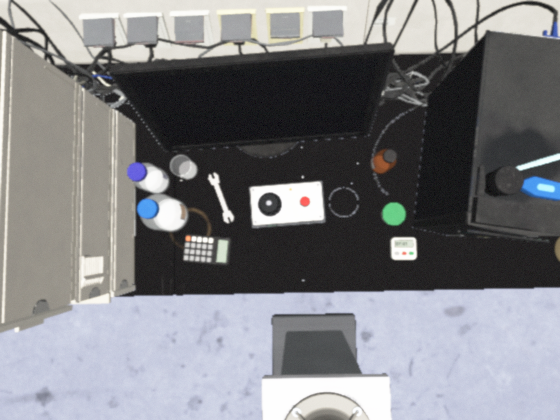

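Top view: white unit spans cols 250–325, rows 182–227; knob at about (col 268, row 204) and red cap at (305, 202). The monitor stands behind it and the stack is at the far left.

```bash
cat > h.py <<'E'
import numpy as np
def w(d,r,c,z=None):
    ray=np.array([(c-d["cx"])/d["fx"],(r-d["cy"])/d["fy"],1.0]); T=d["T"]
    v=T[:3,:3]@ray
    if z is None: return T[:3,3]+v*d["z_map"][int(round(r)),int(round(c))]
    return T[:3,3]+v*(z-T[2,3])/v[2]
def grid(d):
    H,W=d["z_map"].shape; c,r=np.meshgrid(np.arange(W),np.arange(H))
    p=np.stack([(c-d["cx"])/d["fx"],(r-d["cy"])/d["fy"],np.ones((H,W))],-1)*d["z_map"][...,None]
    return p@d["T"][:3,:3].T+d["T"][:3,3]
E
python3 - <<'E'
from workcell import robot
from h import *
import cv2
for cam in("top","side"):
    d=robot.capture(cam);P=grid(d);im=d["img"].astype(int)
    if cam=="top": roi=(slice(170,240),slice(235,340))
    else: roi=(slice(185,265),slice(215,305))
    p=P[roi];c=im[roi]
    b,g,r=c[...,0],c[...,1],c[...,2]
    red=(r>150)&(g<90)&(b<90)
    q=p[red]; print(cam,"red n",red.sum(),"mean",q.mean(0),"med z",np.median(q[:,2]))
    rr,cc=np.nonzero(red); print(" px",rr.mean()+roi[0].start,cc.mean()+roi[1].start, "at z64",w(d,rr.mean()+roi[0].start,cc.mean()+roi[1].start,.062))
    k=(p[...,2]>.074)&(p[...,2]<.10)
    if k.any():
        q=p[k];print(" knobtop n",k.sum(),"mean",q.mean(0), q.min(0),q.max(0))
        rr,cc=np.nonzero(k);print(" px",rr.mean()+roi[0].start,cc.mean()+roi[1].start,"z82",w(d,rr.mean()+roi[0].start,cc.mean()+roi[1].start,.082))
    h=(abs(p[...,2]-.04)<.012)&(c.min(-1)>140)
    q=p[h]; rect=cv2.minAreaRect(q[:,:2].astype(np.float32)); print(" housing",h.sum(),rect,q[:,2].mean())
E
```

```text
top red n 0 mean [nan nan nan] med z nan
 px nan nan at z64 [nan nan nan]
 knobtop n 335 mean [0.58353286 0.12777745 0.08128353] [0.55921773 0.10226599 0.07431565] [0.61034102 0.153002   0.08792201]
 px 202.9223880597015 268.2955223880597 z82 [0.5834541  0.12772812 0.082     ]
 housing 2214 ((0.5857318639755249, 0.08606140315532684), (0.09816035628318787, 0.17799519002437592), 3.016592502593994) 0.04022316611615232
side red n 43 mean [0.58662855 0.04270849 0.06358439] med z 0.06411029055545514
 px 208.4418604651163 272.27906976744185 at z64 [0.58727353 0.0421728  0.062     ]
 knobtop n 262 mean [0.58276337 0.13034762 0.08135535] [0.55568713 0.10466754 0.07416396] [0.7414377  0.15631819 0.08818026]
 px 225.83969465648855 248.09923664122138 z82 [0.58240678 0.13056403 0.082     ]
 housing 1570 ((0.5853409767150879, 0.08771388232707977), (0.09854146838188171, 0.1777239292860031), 2.9969217777252197) 0.04029660306281845<stdin>:11: RuntimeWarning: Mean of empty slice.
  ret = um.true_divide(
  return _methods._mean(a, axis=axis, dtype=dtype,
  ret = ret.dtype.type(ret / rcount)
<stdin>:12: RuntimeWarning: Mean of empty slice.
```

```bash
python3 - <<'E'
import cv2
a=cv2.imread("pics/top0.png")[165:240,235:345]; b=cv2.imread("pics/side0.png")[185:270,210:310]
cv2.imwrite("pics/topz.png",cv2.resize(a,None,fx=7,fy=7,interpolation=cv2.INTER_CUBIC))
cv2.imwrite("pics/sidez.png",cv2.resize(b,None,fx=7,fy=7,interpolation=cv2.INTER_CUBIC))
E
```

```text
(no output)
```

View pics/topz.png

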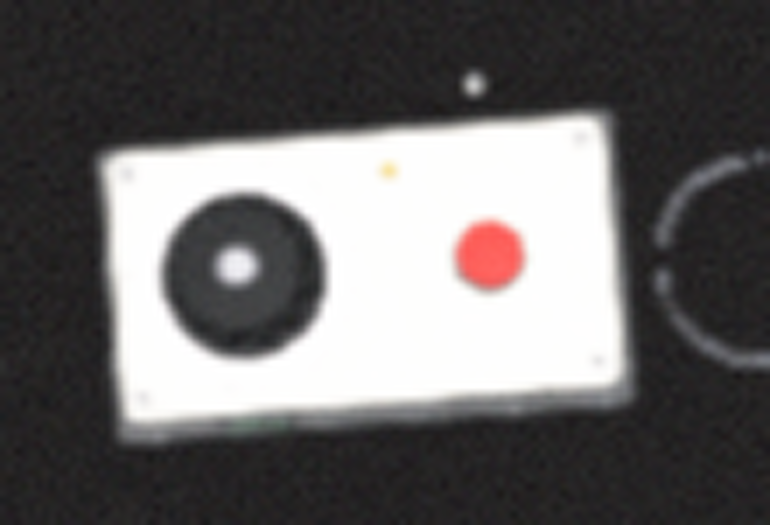

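View pics/sidez.png

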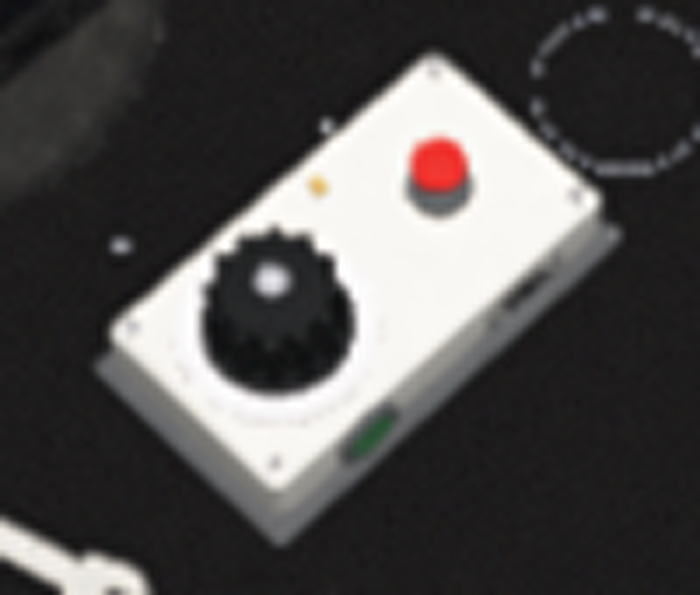

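The pictures agree: the green lens faces the robot, the unit's yaw is about +3°, the knob is near (0.583, 0.129) and the cap near (0.587, 0.042). Next I check the obstacles along the path.

```bash
python3 - <<'E'
from workcell import robot
from h import *
A=[]
for cam in("top","side"):
    d=robot.capture(cam);P=grid(d)[d["z_map"]>0];A.append(P)
P=np.vstack(A)
xs=np.arange(.1,1.0,.05);ys=np.arange(-.75,.6,.05)
print("max z cm; cols y",[round(y,2) for y in ys])
for x in xs:
    row=[]
    for y in ys:
        m=(abs(P[:,0]-x-.025)<.025)&(abs(P[:,1]-y-.025)<.025)
        row.append("%3d"%(100*P[m,2].max()) if m.any() else "  .")
    print("%.2f"%x," ".join(row))
E
```

```text
max z cm; cols y [np.float64(-0.75), np.float64(-0.7), np.float64(-0.65), np.float64(-0.6), np.float64(-0.55), np.float64(-0.5), np.float64(-0.45), np.float64(-0.4), np.float64(-0.35), np.float64(-0.3), np.float64(-0.25), np.float64(-0.2), np.float64(-0.15), np.float64(-0.1), np.float64(-0.05), np.float64(0.0), np.float64(0.05), np.float64(0.1), np.float64(0.15), np.float64(0.2), np.float64(0.25), np.float64(0.3), np.float64(0.35), np.float64(0.4), np.float64(0.45), np.float64(0.5), np.float64(0.55)]
0.10 -77 -78 -78 -78 -78 -78 -78 -78 -78 -78 -79   0   0   1   2   1   1   0   0 -78 -79 -78 -78 -78 -78 -79 -79
0.15 -78 -78 -78 -78 -78 -78 -78 -78 -77 -78 -78  -1   0   0   0   0   0   0   0 -78 -78 -79 -78 -78 -78 -78 -78
0.20 -78 -78 -78  31 -78 -78 -78 -78 -78 -78 -78 -78 -78 -78 -78 -78 -78 -78 -78 -78 -78 -78 -78 -78 -78 -79 -78
0.25 -78  27 -78  31 -78 -78 -78 -78 -78 -78 -78 -78 -78 -78 -78 -78 -78 -78 -78 -78 -78 -78 -78 -78 -79 -79 -79
0.30 -78 -78 -78 -78 -78 -78 -78 -78 -78 -78 -78 -78 -78 -78 -78 -78 -78 -78 -78 -77 -78 -78 -78 -78 -78   .   .
0.35   0   0   0   0   0   0 
[... 739 characters left out ...]
 7  10  14  65  43   .
0.70   .   .   .   .   .   .  34  34  34  34   0  10   8   7   8   9  10  11  12  13  15  15  16   0  60  43   .
0.75   .   .   .   .   .  33  34  34  34  34   0   0  25  26  27  28  29  30  31  32  33  34  34   0  55  43   .
0.80   7   .   .   .   .   .  34  34  34  34   1   1  34  34  34  34  34  34  34  34  34  34  34  35  50   0   .
0.85   7   .   .   .   .   .  30  33  34  34   3   3   .   .   .   .   .   .   .   .   .   .   3   3   3  40  27
0.90   .   .   .   .   .   .  29   1   7   2   4   5   .   .   .   .   .   .   .   .   .   .   2   7   4   5  12
0.95   5   .   5   5   5   .  26   7  12   7   7  10   7  14  14  14  14  14  13  14  13  13  14  14  14  13  13
```

```bash
R="0.0206 -0.0271 0 0 0 0 1"; python3 -m crank '0.0206 -0.0271 0 0 0 0 1; 0.0206 -0.0271 0 0 0 0 1; 0.0206 -0.0271 0 0 0 0 1; 0.0206 -0.0271 0 0 0 0 1; 0.0206 -0.0271 0 0 0 0 1' 40
```

```text
time: 1.2
ee_pos: [0.2941, -0.4628, 0.2314]
tcp_rot: [[0.93, 0.367, 0.0], [0.367, -0.93, -0.0], [0.0, 0.0, -1.0]]
wrist_force: [-0.6, 0.5, 0.6]
gripper_width: 0.999
```

```bash
python3 -m crank '0.0206 -0.0271 0 0 0 0 1; 0.0206 -0.0271 0 0 0 0 1; 0.0206 -0.0271 0 0 0 0 1; 0.0206 -0.0271 0 0 0 0 1; 0.0206 -0.0271 0 0 0 0 1'
cat >> h.py <<'E'
from workcell import robot
def go(x,y,z,yaw=None):
    s=robot.sense();R=np.array(s["tcp_rot"]);p=np.array(s["ee_pos"])
    t=R.T@(np.array([x,y,z])-p)
    cy=np.degrees(np.arctan2(R[1,0],R[0,0]))
    print("t %.2f pos"%s["time"],p.round(4),"yaw %.2f"%cy,"tilt",R[:2,2].round(4),"j",np.round(s["joints"],2))
    print("tool shift mm",(t*1e3).round(1),"az deg",None if yaw is None else round(-(yaw-cy),2))
    print("F",np.round(s["wrist_force"],2),"M",np.round(s["moment"],3),"w %.3f"%s["gripper_width"])
E
python3 -c "
from h import *
go(.42,-.12,.231,33)"
```

```text
time: 1.7
ee_pos: [0.3402, -0.2989, 0.2316]
tcp_rot: [[0.93, 0.367, 0.001], [0.367, -0.93, -0.001], [0.0, 0.001, -1.0]]
wrist_force: [0.4, 0.1, -0.0]
gripper_width: 1.0
t 1.70 pos [ 0.3402 -0.2989  0.2316] yaw 21.53 tilt [ 0.0006 -0.0005] j [ 0.72  0.12 -0.15  2.05  0.02  0.97 -0.63]
tool shift mm [ 139.9 -137.2    0.6] az deg -11.47
F [ 0.38  0.13 -0.04] M [ 0.02  -0.061  0.036] w 1.000
```

```bash
python3 -m crank '0.028 -0.0275 0 0 0 0 1; 0.028 -0.0275 0 0 0 0 1; 0.028 -0.0275 0 0 0 0 1; 0.028 -0.0275 0 0 0 0 1; 0.028 -0.0275 0 0 0 0 1'; python3 -c "
from h import *
go(.583,.129,.14,33)"
```

```text
time: 2.2
ee_pos: [0.4202, -0.1195, 0.2317]
tcp_rot: [[0.93, 0.367, 0.001], [0.367, -0.93, -0.0], [0.001, 0.001, -1.0]]
wrist_force: [0.8, -0.9, -0.6]
gripper_width: 1.0
t 2.20 pos [ 0.4202 -0.1195  0.2317] yaw 21.51 tilt [ 0.001  -0.0005] j [ 0.45  0.1  -0.34  2.08  0.04  0.97 -1.1 ]
tool shift mm [ 242.5 -171.6   91.7] az deg -11.49
F [ 0.75 -0.89 -0.55] M [-0.052 -0.025  0.042] w 1.000
```

```bash
python3 -m crank '0.0243 -0.0172 0 0 0 0 1; 0.0243 -0.0172 0 0 0 0 1; 0.0243 -0.0172 0 0 0 0 1; 0.0243 -0.0172 0 0 0 0 1; 0.0243 -0.0172 0 0 0 0 1'; python3 -m crank '0.0243 -0.0172 0.018 0 0 0 1; 0.0243 -0.0172 0.018 0 0 0 1; 0.0243 -0.0172 0.018 0 0 0 1; 0.0243 -0.0172 0.018 0 0 0 1; 0.0243 -0.0172 0.018 0 0 0 1'; python3 -m crank '0 0 0 0 0 -5.8 1; 0 0 0 0 0 -5.7 1;0 0 0 0 0 0 1';python3 -c "
from h import *
go(.583,.129,.052,33)"
```

```text
time: 2.7
ee_pos: [0.5018, 0.0047, 0.2316]
tcp_rot: [[0.93, 0.367, 0.001], [0.367, -0.93, -0.0], [0.001, 0.0, -1.0]]
wrist_force: [0.1, -0.6, 0.2]
gripper_width: 0.998
time: 3.2
ee_pos: [0.5834, 0.1291, 0.1406]
tcp_rot: [[0.93, 0.367, 0.0], [0.367, -0.93, -0.0], [0.0, 0.0, -1.0]]
wrist_force: [0.6, -0.5, 0.5]
gripper_width: 0.999
time: 3.5
ee_pos: [0.5827, 0.1284, 0.141]
tcp_rot: [[0.838, 0.546, -0.0], [0.546, -0.838, 0.0], [-0.0, -0.0, -1.0]]
wrist_force: [0.3, -0.4, 0.1]
gripper_width: 1.002
t 3.50 pos [0.5827 0.1284 0.141 ] yaw 33.09 tilt [-0.0004  0.0001] j [ 0.04  0.49 -0.48  1.81  0.28  0.91 -1.55]
tool shift mm [ 0.7 -0.3 89. ] az deg 0.09
F [ 0.25 -0.41  0.09] M [-0.021 -0.01   0.022] w 1.002
```

```bash
python3 -m crank '0 0 0.022 0 0 0 1; 0 0 0.022 0 0 0 1; 0 0 0.022 0 0 0 1; 0 0 0.022 0 0 0 1; 0 0 0 0 0 0 1' 30; python3 -c "
from h import *
go(.583,.129,.053,33)
import cv2
for c in ('side','top'):
    d=robot.capture(c); cv2.imwrite('pics/%s1.png'%c,cv2.resize(d['img'][140:280,180:350],None,fx=4,fy=4))"
```

```text
time: 4.0
ee_pos: [0.5807, 0.1271, 0.0509]
tcp_rot: [[0.84, 0.543, -0.005], [0.543, -0.84, -0.002], [-0.005, -0.001, -1.0]]
wrist_force: [-0.1, -0.4, 0.1]
gripper_width: 0.997
t 4.00 pos [0.5807 0.1271 0.0509] yaw 32.87 tilt [-0.0046 -0.0016] j [ 0.    0.61 -0.43  1.86  0.35  0.75 -1.62]
tool shift mm [ 3.  -0.3 -2.1] az deg -0.13
F [-0.15 -0.37  0.09] M [ 0.021  0.11  -0.009] w 0.997
```

View pics/side1.png

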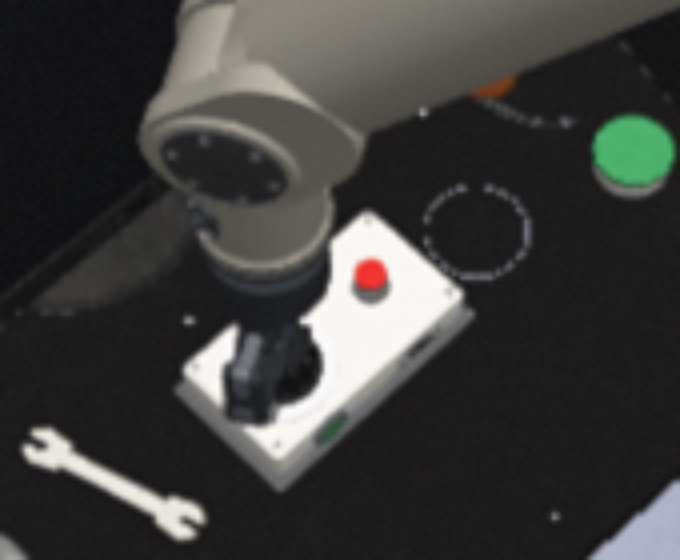

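The side view shows the fingers straddling the knob (around pixel 275,370). I'll settle the pose and correct it before closing.

```bash
python3 -m crank '0 0 0 0 0 0 1;0 0 0 0 0 0 1' ; python3 -c "
from h import *
go(.583,.129,.053,33)"
```

```text
time: 4.3
ee_pos: [0.5836, 0.1285, 0.0547]
tcp_rot: [[0.839, 0.544, 0.002], [0.544, -0.839, 0.001], [0.002, 0.001, -1.0]]
wrist_force: [0.2, 0.3, -0.4]
gripper_width: 1.0
t 4.30 pos [0.5836 0.1285 0.0547] yaw 32.99 tilt [0.0023 0.0005] j [ 0.    0.6  -0.43  1.86  0.35  0.75 -1.61]
tool shift mm [-0.2 -0.7  1.7] az deg -0.01
F [ 0.23  0.29 -0.41] M [ 0.03  -0.025 -0.048] w 1.000
```

```bash
python3 -m crank '0 0 0 0 0 0 0.7;0 0 0 0 0 0 0.5;0 0 0 0 0 0 0.5;0 0 0 0 0 0 0.5;0 0 0 0 0 0 0.5' 25 ; python3 -c "
from h import *
go(.583,.129,.053,33)"; python3 -m crank '0 0 0 0 0 0 0.5;0 0 0 0 0 0 0.5;0 0 0 0 0 0 0.5' ; python3 -c "
from h import *
go(.583,.129,.053,33)"
```

```text
time: 4.8
ee_pos: [0.5835, 0.1274, 0.0542]
tcp_rot: [[0.839, 0.544, 0.001], [0.544, -0.839, -0.001], [0.001, 0.002, -1.0]]
wrist_force: [1.0, -2.7, 5.5]
gripper_width: 0.606
t 4.80 pos [0.5835 0.1274 0.0542] yaw 32.98 tilt [ 0.0015 -0.0009] j [ 0.    0.61 -0.43  1.86  0.35  0.75 -1.61]
tool shift mm [ 0.5 -1.6  1.2] az deg -0.02
F [ 1.04 -2.74  5.51] M [-0.485  0.093 -0.026] w 0.606
time: 5.1
ee_pos: [0.5835, 0.1274, 0.0542]
tcp_rot: [[0.839, 0.544, 0.001], [0.544, -0.839, -0.001], [0.001, 0.002, -1.0]]
wrist_force: [-0.4, -2.6, 4.7]
gripper_width: 0.602
t 5.10 pos [0.5835 0.1274 0.0542] yaw 32.98 tilt [ 0.0014 -0.0009] j [ 0.    0.61 -0.43  1.86  0.35  0.75 -1.61]
tool shift mm [ 0.5 -1.6  1.2] az deg -0.02
F [-0.44 -2.58  4.65] M [-0.48   0.056  0.007] w 0.602
```

```bash
cat >> h.py <<'E'
def st():
    s=robot.sense();R=np.array(s["tcp_rot"])
    print("t %.1f yaw %.2f Mz %.3f"%(s["time"],np.degrees(np.arctan2(R[1,0],R[0,0])),s["moment"][2]),"F",np.round(s["wrist_force"],1),"Mxy",np.round(s["moment"][:2],2),"xyz",np.round(1e3*s["ee_pos"],1),"w %.3f"%s["gripper_width"],"j7 %.2f %.3f"%(s["joints"][6],s["effort"][6]))
E
echo "from h import *
st()" > st.py
python3 -m crank '-0.0007 0.001 0 0 0 0 0.5;0 0 0 0 0 0 0.5'; python3 st.py
python3 -m crank '0 0 0 0 0 -3 0.5;0 0 0 0 0 0 0.5'>/dev/null; python3 st.py
python3 -m crank '0 0 0 0 0 -3 0.5;0 0 0 0 0 0 0.5'>/dev/null; python3 st.py
python3 -m crank '0 0 0 0 0 -3 0.5;0 0 0 0 0 0 0.5'>/dev/null; python3 st.py
```

```text
time: 5.3
ee_pos: [0.5835, 0.1274, 0.0542]
tcp_rot: [[0.838, 0.545, 0.002], [0.545, -0.838, 0.001], [0.002, 0.0, -1.0]]
wrist_force: [0.8, -0.5, 5.9]
gripper_width: 0.604
t 5.3 yaw 33.02 Mz 0.002 F [ 0.8 -0.5  5.9] Mxy [-0.05 -0.  ] xyz [583.5 127.4  54.2] w 0.604 j7 -1.61 0.020
t 5.5 yaw 36.09 Mz -0.175 F [-0.  -0.8  5.6] Mxy [-0.    0.01] xyz [583.5 127.2  54.2] w 0.602 j7 -1.57 0.466
t 5.7 yaw 39.07 Mz -0.209 F [ 0.1 -1.   6.6] Mxy [-0.09 -0.05] xyz [583.5 127.2  54.2] w 0.605 j7 -1.52 0.545
t 5.9 yaw 42.06 Mz -0.269 F [ 0.5 -0.6  5.5] Mxy [-0.03 -0.06] xyz [583.6 127.1  54.2] w 0.603 j7 -1.48 0.587
```

```bash

python3 -m crank '0 0 0 0 0 -3 0.5;0 0 0 0 0 0 0.5'>/dev/null; python3 st.py
python3 -m crank '0 0 0 0 0 -3 0.5;0 0 0 0 0 0 0.5'>/dev/null; python3 st.py
python3 -m crank '0 0 0 0 0 -3 0.5;0 0 0 0 0 0 0.5'>/dev/null; python3 st.py
python3 -m crank '0 0 0 0 0 -3 0.5;0 0 0 0 0 0 0.5'>/dev/null; python3 st.py
python3 -m crank '0 0 0 0 0 -3 0.5;0 0 0 0 0 0 0.5'>/dev/null; python3 st.py
python3 -m crank '0 0 0 0 0 -3 0.5;0 0 0 0 0 0 0.5'>/dev/null; python3 st.py
python3 -m crank '0 0 0 0 0 -3 0.5;0 0 0 0 0 0 0.5'>/dev/null; python3 st.py
```

```text
t 6.1 yaw 45.05 Mz -0.180 F [ 1.1 -1.2  5.5] Mxy [-0.09 -0.1 ] xyz [583.7 127.   54.2] w 0.605 j7 -1.44 0.558
t 6.3 yaw 48.07 Mz -0.017 F [ 1.3 -1.2  5.8] Mxy [-0.13 -0.15] xyz [583.8 127.   54.2] w 0.603 j7 -1.39 0.397
t 6.5 yaw 51.11 Mz 0.215 F [ 1.9 -0.9  6.3] Mxy [-0.16 -0.24] xyz [583.8 126.9  54.2] w 0.602 j7 -1.35 0.134
t 6.7 yaw 54.13 Mz 0.287 F [ 1.5 -0.8  4.9] Mxy [-0.21 -0.23] xyz [583.9 126.9  54.2] w 0.601 j7 -1.30 0.086
t 6.9 yaw 57.11 Mz 0.160 F [ 0.8 -0.8  5.2] Mxy [-0.25 -0.31] xyz [583.9 126.8  54.2] w 0.605 j7 -1.26 0.168
t 7.1 yaw 60.10 Mz 0.162 F [ 2.2 -0.8  4.8] Mxy [-0.27 -0.32] xyz [584.  126.8  54.2] w 0.603 j7 -1.21 0.269
t 7.3 yaw 63.08 Mz -0.082 F [ 2.1 -2.2  5.9] Mxy [-0.24 -0.35] xyz [584.1 126.7  54.2] w 0.606 j7 -1.17 0.375
```

```bash

python3 -m crank '0 0 0 0 0 -4 0.5;0 0 0 0 0 -3 0.5;0 0 0 0 0 0 0.5'>/dev/null; python3 st.py
python3 -m crank '0 0 0 0 0 -4 0.5;0 0 0 0 0 -4 0.5;0 0 0 0 0 0 0.5'>/dev/null; python3 st.py
python3 -m crank '0 0 0 0 0 -3 0.5;0 0 0 0 0 -3 0.5;0 0 0 0 0 0 0.5'>/dev/null; python3 st.py
python3 -m crank '0 0 0 0 0 -3 0.5;0 0 0 0 0 -3 0.5;0 0 0 0 0 0 0.5'>/dev/null; python3 st.py
python3 -m crank '0 0 0 0 0 -3 0.5;0 0 0 0 0 0 0.5'>/dev/null; python3 st.py
python3 -m crank '0 0 0 0 0 -3 0.5;0 0 0 0 0 0 0.5'>/dev/null; python3 st.py
```

```text
t 7.6 yaw 70.02 Mz -0.272 F [ 2.9 -2.4  5.3] Mxy [-0.3  -0.47] xyz [584.3 126.6  54.2] w 0.600 j7 -1.07 0.630
t 7.9 yaw 78.03 Mz -0.044 F [ 4.2 -2.7  5.6] Mxy [-0.35 -0.7 ] xyz [584.5 126.6  54.2] w 0.603 j7 -0.95 0.580
t 8.2 yaw 84.03 Mz 0.275 F [ 5.1 -2.8  4.3] Mxy [-0.46 -0.98] xyz [584.7 126.6  54.2] w 0.606 j7 -0.86 0.160
t 8.5 yaw 89.99 Mz 0.105 F [ 4.4 -1.7  4.8] Mxy [-0.44 -1.06] xyz [584.8 126.6  54.2] w 0.605 j7 -0.77 0.311
t 8.7 yaw 92.96 Mz -0.047 F [ 5.2 -0.9  4.4] Mxy [-0.35 -1.16] xyz [584.9 126.5  54.2] w 0.602 j7 -0.73 0.380
t 8.9 yaw 95.95 Mz -0.159 F [ 5.8 -2.7  3.5] Mxy [-0.36 -1.15] xyz [585.  126.5  54.2] w 0.604 j7 -0.68 0.479
```

```bash

python3 -m crank '0 0.001 0 0 0 -1.5 0.5;0 0 0 0 0 0 0.5'>/dev/null; python3 st.py
python3 -m crank '0 0 0 0 0 0 0.5'>/dev/null; python3 st.py
```

```text
t 9.1 yaw 97.42 Mz -0.113 F [ 2.5 -3.1  7.1] Mxy [-0.53 -0.58] xyz [585.1 126.6  54.2] w 0.604 j7 -0.66 0.339
t 9.2 yaw 97.37 Mz -0.132 F [ 3.2 -2.8  6. ] Mxy [-0.48 -0.61] xyz [585.2 126.5  54.2] w 0.605 j7 -0.66 0.167
```

```bash

python3 -m crank '0 0 0 0 0 -1.5 0.5;0 0 0 0 0 0 0.5'>/dev/null; python3 st.py
python3 -m crank '0 0 0 0 0 -1.5 0.5;0 0 0 0 0 0 0.5'>/dev/null; python3 st.py
```

```text
t 9.4 yaw 98.91 Mz -0.172 F [ 2.6 -2.8  5. ] Mxy [-0.52 -0.66] xyz [585.2 126.6  54.2] w 0.602 j7 -0.64 0.374
t 9.6 yaw 100.41 Mz -0.212 F [ 4.  -1.6  6.4] Mxy [-0.52 -0.67] xyz [585.2 126.5  54.2] w 0.602 j7 -0.61 0.406
```

```bash

python3 -m crank '0 0 0 0 0 -2 0.5;0 0 0 0 0 0 0.5'>/dev/null; python3 st.py
python3 -m crank '0 0 0 0 0 -2 0.5;0 0 0 0 0 0 0.5'>/dev/null; python3 st.py
python3 -m crank '0 0 0 0 0 -2 0.5;0 0 0 0 0 0 0.5'>/dev/null; python3 st.py
python3 -m crank '0 0 0 0 0 -2 0.5;0 0 0 0 0 0 0.5'>/dev/null; python3 st.py
```

```text
t 9.8 yaw 102.41 Mz -0.297 F [ 4.2 -1.5  5.7] Mxy [-0.45 -0.74] xyz [585.3 126.6  54.2] w 0.602 j7 -0.58 0.487
t 10.0 yaw 104.41 Mz -0.249 F [ 4.8 -1.9  5.2] Mxy [-0.45 -0.79] xyz [585.3 126.6  54.2] w 0.604 j7 -0.55 0.474
t 10.2 yaw 106.42 Mz -0.123 F [ 3.9 -3.   7.2] Mxy [-0.5  -0.82] xyz [585.4 126.6  54.2] w 0.603 j7 -0.52 0.404
t 10.4 yaw 108.44 Mz 0.000 F [ 4.7 -2.   6.1] Mxy [-0.52 -0.88] xyz [585.5 126.6  54.2] w 0.604 j7 -0.49 0.253
```

Crossing the third click, so it isn't the stop. Going on to the notch at about 123°.

```bash

python3 -m crank '0 0 0 0 0 -3 0.5;0 0 0 0 0 -2 0.5;0 0 0 0 0 0 0.5'>/dev/null; python3 st.py
python3 -m crank '0 0 0 0 0 -3 0.5;0 0 0 0 0 -2 0.5;0 0 0 0 0 0 0.5'>/dev/null; python3 st.py
python3 -m crank '0 0.0006 0 0 0 -3 0.5;0 0 0 0 0 -1.5 0.5;0 0 0 0 0 0 0.5'>/dev/null; python3 st.py
python3 -m crank '0 0 0 0 0 -1.5 0.5;0 0 0 0 0 0 0.5'>/dev/null; python3 st.py
python3 -m crank '0 0 0 0 0 -1.5 0.5;0 0 0 0 0 0 0.5'>/dev/null; python3 st.py
```

```text
t 10.7 yaw 113.50 Mz 0.221 F [ 5.3 -1.3  5.2] Mxy [-0.5  -0.94] xyz [585.6 126.7  54.2] w 0.600 j7 -0.42 0.007
t 11.0 yaw 118.48 Mz 0.130 F [ 5.6 -3.   5.4] Mxy [-0.46 -1.05] xyz [585.7 126.7  54.2] w 0.604 j7 -0.34 0.139
t 11.3 yaw 122.94 Mz 0.023 F [ 3.9 -2.   5.9] Mxy [-0.56 -0.84] xyz [585.9 126.8  54.2] w 0.608 j7 -0.28 0.212
t 11.5 yaw 124.41 Mz -0.182 F [ 4.3 -1.8  6.6] Mxy [-0.51 -0.81] xyz [585.9 126.8  54.2] w 0.603 j7 -0.25 0.320
t 11.7 yaw 125.89 Mz -0.229 F [ 4.5 -2.4  5.9] Mxy [-0.56 -0.82] xyz [586.  126.9  54.2] w 0.608 j7 -0.23 0.467
```

```bash

python3 -m crank '0 0 0 0 0 -1 0.5;0 0 0 0 0 0 0.5'>/dev/null; python3 st.py
python3 -m crank '0 0 0 0 0 0 0.5'>/dev/null; python3 st.py
python3 -m crank '0 0 0 0 0 -1 0.5;0 0 0 0 0 0 0.5'>/dev/null; python3 st.py
python3 -m crank '0 0 0 0 0 0 0.5'>/dev/null; python3 st.py
```

```text
t 11.9 yaw 126.86 Mz -0.342 F [ 4.3 -3.   4.8] Mxy [-0.46 -0.82] xyz [586.  126.9  54.2] w 0.606 j7 -0.22 0.506
t 12.0 yaw 126.83 Mz -0.352 F [ 3.6 -2.2  5.6] Mxy [-0.47 -0.85] xyz [586.  126.9  54.2] w 0.606 j7 -0.22 0.395
t 12.2 yaw 127.84 Mz -0.545 F [ 4.2 -2.4  5.4] Mxy [-0.42 -0.83] xyz [586.  126.9  54.2] w 0.603 j7 -0.20 0.603
t 12.3 yaw 127.81 Mz -0.461 F [ 5.3 -2.2  5.9] Mxy [-0.42 -0.84] xyz [586.  126.9  54.2] w 0.607 j7 -0.20 0.493
```

End stop felt: torque rises linearly to about 0.5 N m at 4.8° past the notch at 123°, where a normal notch gave 0.2 N m or less. Now back clockwise: 4.8° plus 90°.

```bash

python3 -m crank '0 0 0 0 0 4.8 0.5;0 0 0 0 0 0 0.5'>/dev/null; python3 st.py
python3 -m crank '0 0 0 0 0 4 0.5;0 0 0 0 0 4 0.5;0 0 0 0 0 0 0.5'>/dev/null; python3 st.py
python3 -m crank '0 0 0 0 0 4 0.5;0 0 0 0 0 3 0.5;0 0 0 0 0 0 0.5'>/dev/null; python3 st.py
python3 -m crank '0 0 0 0 0 4 0.5;0 0 0 0 0 4 0.5;0 0 0 0 0 0 0.5'>/dev/null; python3 st.py
python3 -m crank '0 0 0 0 0 4 0.5;0 0 0 0 0 3 0.5;0 0 0 0 0 0 0.5'>/dev/null; python3 st.py
```

```text
t 12.5 yaw 122.97 Mz -0.020 F [ 4.3 -1.8  6.3] Mxy [-0.5  -0.87] xyz [585.9 126.8  54.2] w 0.604 j7 -0.27 -0.612
t 12.8 yaw 115.03 Mz 0.252 F [ 3.4 -2.7  6.1] Mxy [-0.66 -0.72] xyz [585.7 126.8  54.2] w 0.606 j7 -0.40 -0.751
t 13.1 yaw 108.03 Mz 0.019 F [ 3.2 -2.7  7.9] Mxy [-0.65 -0.53] xyz [585.5 126.6  54.2] w 0.601 j7 -0.50 -0.442
t 13.4 yaw 99.94 Mz -0.228 F [ 2.  -3.4  7.2] Mxy [-0.68 -0.41] xyz [585.3 126.6  54.1] w 0.603 j7 -0.62 -0.279
t 13.7 yaw 93.01 Mz -0.034 F [ 0.7 -2.8  8.4] Mxy [-0.7  -0.28] xyz [585.1 126.6  54.1] w 0.606 j7 -0.73 -0.417
```

```bash

python3 -m crank '0 0 0 0 0 4 0.5;0 0 0 0 0 4 0.5;0 0 0 0 0 0 0.5'>/dev/null; python3 st.py
python3 -m crank '0 0 0 0 0 4 0.5;0 0 0 0 0 3 0.5;0 0 0 0 0 0 0.5'>/dev/null; python3 st.py
python3 -m crank '0 0 0 0 0 4 0.5;0 0 0 0 0 4 0.5;0 0 0 0 0 0 0.5'>/dev/null; python3 st.py
python3 -m crank '0 0 0 0 0 4 0.5;0 0 0 0 0 3 0.5;0 0 0 0 0 0 0.5'>/dev/null; python3 st.py
```

```text
t 14.0 yaw 85.03 Mz 0.184 F [ 1.5 -3.9  8.7] Mxy [-0.75 -0.15] xyz [584.8 126.6  54.1] w 0.602 j7 -0.85 -0.745
t 14.3 yaw 78.04 Mz 0.035 F [ 0.2 -3.2 10.3] Mxy [-0.69  0.02] xyz [584.6 126.6  54.1] w 0.605 j7 -0.95 -0.439
t 14.6 yaw 69.96 Mz -0.274 F [-1.7 -3.  10.7] Mxy [-0.57  0.15] xyz [584.3 126.7  54.1] w 0.604 j7 -1.07 -0.274
t 14.9 yaw 63.03 Mz -0.008 F [-1.1 -3.8 11.1] Mxy [-0.68  0.27] xyz [584.2 126.8  54.1] w 0.602 j7 -1.17 -0.413
```

```bash

python3 -m crank '0 0 0 0 0 4 0.5;0 0 0 0 0 4 0.5;0 0 0 0 0 0 0.5'>/dev/null; python3 st.py
python3 -m crank '0 0 0 0 0 4 0.5;0 0 0 0 0 3 0.5;0 0 0 0 0 0 0.5'>/dev/null; python3 st.py
python3 -m crank '0 0 0 0 0 4 0.5;0 0 0 0 0 4 0.5;0 0 0 0 0 0 0.5'>/dev/null; python3 st.py
python3 -m crank '0 0 0 0 0 4 0.5;0 0 0 0 0 3 0.5;0 0 0 0 0 0 0.5'>/dev/null; python3 st.py
```

```text
t 15.2 yaw 55.05 Mz 0.212 F [-1.3 -2.1 10.3] Mxy [-0.63  0.33] xyz [584.  126.9  54.1] w 0.605 j7 -1.29 -0.741
t 15.5 yaw 48.06 Mz 0.064 F [-2.2 -2.2 11.9] Mxy [-0.56  0.49] xyz [583.8 127.   54.1] w 0.608 j7 -1.39 -0.438
t 15.8 yaw 39.98 Mz -0.239 F [-3.  -2.6 11.9] Mxy [-0.39  0.57] xyz [583.7 127.2  54.1] w 0.605 j7 -1.51 -0.268
t 16.1 yaw 33.06 Mz -0.010 F [-3.1 -1.5 12.1] Mxy [-0.37  0.58] xyz [583.6 127.4  54.1] w 0.603 j7 -1.61 -0.409
```

Three clicks felt, each with a torque reversal, ending at zero torque. Releasing and rising.

```bash

python3 -m crank '0 0 0 0 0 0 0.7;0 0 0 0 0 0 1;0 0 0 0 0 0 1;0 0 0 0 0 0 1;0 0 0 0 0 0 1'; python3 st.py
python3 -m crank '0 0 -0.01 0 0 0 1;0 0 -0.03 0 0 0 1;0 0 -0.03 0 0 0 1;0 0 -0.03 0 0 0 1;0 0 0 0 0 0 1'; python3 -c "
from h import *
go(.5875,.042,.15,93)
import cv2
for c in ('side','top'):
    d=robot.capture(c); cv2.imwrite('pics/%s2.png'%c,cv2.resize(d['img'][140:280,180:350],None,fx=4,fy=4))"
```

```text
time: 16.6
ee_pos: [0.5839, 0.1275, 0.0531]
tcp_rot: [[0.837, 0.548, -0.0], [0.548, -0.837, 0.0], [-0.0, -0.0, -1.0]]
wrist_force: [0.6, -0.1, -0.0]
gripper_width: 1.002
t 16.6 yaw 33.23 Mz 0.019 F [ 0.6 -0.1 -0. ] Mxy [0.01 0.01] xyz [583.9 127.5  53.1] w 1.002 j7 -1.61 -0.003
time: 17.1
ee_pos: [0.5869, 0.1286, 0.1585]
tcp_rot: [[0.837, 0.548, 0.008], [0.548, -0.837, 0.002], [0.008, 0.003, -1.0]]
wrist_force: [0.0, 0.0, 1.1]
gripper_width: 0.998
t 17.10 pos [0.5869 0.1286 0.1585] yaw 33.22 tilt [0.008  0.0021] j [ 0.05  0.47 -0.49  1.79  0.27  0.94 -1.54]
tool shift mm [-47.   72.8   8.4] az deg -59.78
F [0.02 0.01 1.05] M [ 0.043 -0.014 -0.02 ] w 0.998
```

View pics/side2.png

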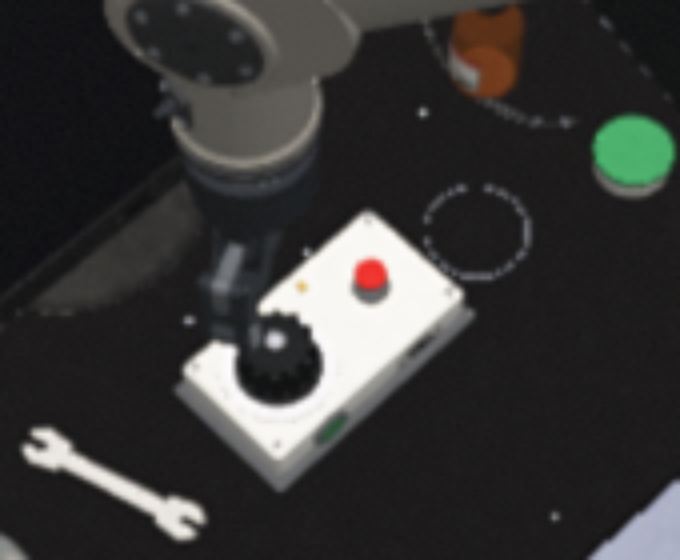

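Side view: the knob is free under the raised gripper, at about (280,355), and the red cap is still up at (370,275). Moving over the cap and shutting the jaws.

```bash

python3 -m crank '-0.0155 0.0247 0 0 0 0 1;-0.0155 0.0247 0 0 0 0 1;-0.0155 0.0247 0 0 0 0 1;0 0 0 0 0 0 0;0 0 0 0 0 0 0'>/dev/null
python3 -m crank '0 0 0 0 0 -7.5 0;0 0 0 0 0 -7.5 0;0 0 0 0 0 -7.5 0;0 0 0 0 0 -7.5 0'>/dev/null
python3 -m crank '0 0 0 0 0 -7.5 0;0 0 0 0 0 -7.5 0;0 0 0 0 0 -7.5 0;0 0 0 0 0 -7.5 0;0 0 0 0 0 0 0'
python3 -c "
from h import *
go(.588,.041,.070,93)
import cv2
for c in ('side','top'):
    d=robot.capture(c); cv2.imwrite('pics/%s3.png'%c,cv2.resize(d['img'][140:280,180:350],None,fx=4,fy=4))"
```

```text
time: 18.6
ee_pos: [0.5853, 0.0416, 0.1528]
tcp_rot: [[-0.06, 0.998, -0.001], [0.998, 0.06, 0.001], [0.001, -0.001, -1.0]]
wrist_force: [-0.4, -0.7, -1.1]
gripper_width: 0.002
t 18.60 pos [0.5853 0.0416 0.1528] yaw 93.42 tilt [-0.001   0.0013] j [ 0.36  0.52 -0.71  1.81  0.4   0.97 -0.46]
tool shift mm [-0.9  2.7 82.8] az deg 0.42
F [-0.37 -0.74 -1.11] M [ 0.027 -0.069 -0.001] w 0.002
```

```bash

python3 -m crank '-0.0009 0.0027 0.02 0 0 0 0;0 0 0.025 0 0 0 0;0 0 0.025 0 0 0 0;0 0 0.008 0 0 0 0;0 0 0 0 0 0 0'
python3 -m crank '0 0 0 0 0 0 0;0 0 0 0 0 0 0;0 0 0 0 0 0 0'>/dev/null
python3 -c "
from h import *
go(.588,.041,.052,93)
import cv2
for c in ('side','top'):
    d=robot.capture(c); cv2.imwrite('pics/%s4.png'%c,cv2.resize(d['img'][140:280,180:350],None,fx=4,fy=4))"
```

```text
time: 19.2
ee_pos: [0.5876, 0.0396, 0.0743]
tcp_rot: [[-0.056, 0.998, -0.002], [0.998, 0.056, -0.0], [0.0, -0.002, -1.0]]
wrist_force: [-0.9, -0.4, 0.1]
gripper_width: -0.003
t 19.50 pos [0.5893 0.0394 0.0764] yaw 93.21 tilt [0.0019 0.0001] j [ 0.31  0.61 -0.65  1.85  0.49  0.84 -0.53]
tool shift mm [ 1.7 -1.2 24.4] az deg 0.21
F [0.14 0.83 0.06] M [-0.005  0.023  0.022] w -0.000
```

View pics/side4.png

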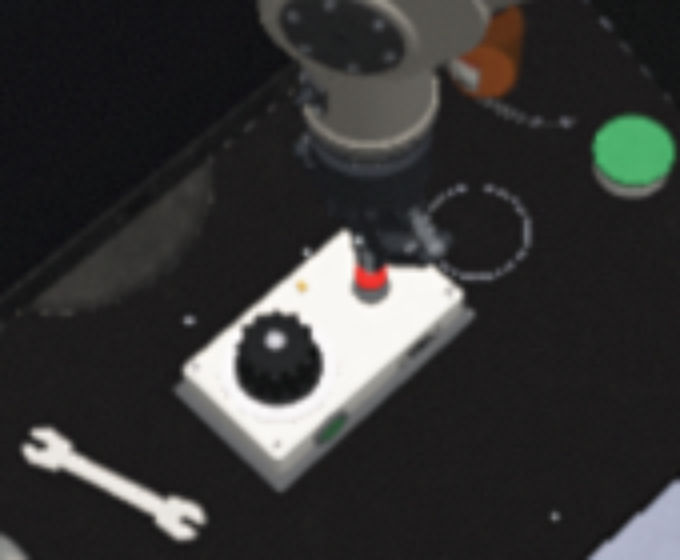

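The fingertips are just above the cap, at about (370,265). Pressing down slowly while watching the force.

```bash

python3 -m crank '0.001 -0.001 0.005 0 0 0 0;0 0 0.003 0 0 0 0;0 0 0 0 0 0 0'>/dev/null; python3 st.py
python3 -m crank '0 0 0.002 0 0 0 0;0 0 0.002 0 0 0 0;0 0 0 0 0 0 0'>/dev/null; python3 st.py
python3 -m crank '0 0 0.002 0 0 0 0;0 0 0.001 0 0 0 0;0 0 0 0 0 0 0'>/dev/null; python3 st.py
python3 -m crank '0 0 0.002 0 0 0 0;0 0 0.001 0 0 0 0;0 0 0 0 0 0 0'>/dev/null; python3 st.py
```

```text
t 19.9 yaw 93.23 Mz -0.042 F [-0.5  0.3 -0.6] Mxy [0.03 0.02] xyz [586.9  40.   66.6] w -0.002 j7 -0.54 -0.036
t 20.2 yaw 93.23 Mz -0.038 F [ 0.3  0.3 -0.3] Mxy [ 0.01 -0.05] xyz [587.5  40.2  63.2] w 0.001 j7 -0.54 -0.020
t 20.5 yaw 93.23 Mz -0.018 F [-0.5 -0.1  2.8] Mxy [-0.08  0.08] xyz [587.6  40.2  60.3] w -0.003 j7 -0.54 -0.011
t 20.8 yaw 93.23 Mz 0.003 F [-0.2 -0.3  3.1] Mxy [-0.02  0.01] xyz [587.6  40.2  57.2] w -0.001 j7 -0.54 -0.011
```

```bash

python3 -m crank '0 0 0.001 0 0 0 0;0 0 0.001 0 0 0 0;0 0 0 0 0 0 0'>/dev/null; python3 st.py
python3 -m crank '0 0 0.0007 0 0 0 0;0 0 0.0005 0 0 0 0;0 0 0 0 0 0 0'>/dev/null; python3 st.py
python3 -m crank '0 0 0.0005 0 0 0 0;0 0 0.0003 0 0 0 0;0 0 0 0 0 0 0'>/dev/null; python3 st.py
```

```text
t 21.1 yaw 93.23 Mz 0.037 F [0.2 0.  2.5] Mxy [ 0.02 -0.01] xyz [587.6  40.2  55.2] w -0.000 j7 -0.55 -0.010
t 21.4 yaw 93.23 Mz 0.007 F [ 0.4 -0.8  2.4] Mxy [-0.02  0.03] xyz [587.6  40.2  54.1] w -0.001 j7 -0.55 -0.005
t 21.7 yaw 93.23 Mz -0.048 F [ 0.2 -0.4  2.8] Mxy [0.03 0.03] xyz [587.6  40.2  53.3] w -0.001 j7 -0.55 -0.003
```

```bash

python3 -m crank '0 0 0.0005 0 0 0 0;0 0 0 0 0 0 0'>/dev/null; python3 st.py
python3 -m crank '0 0 0.0005 0 0 0 0;0 0 0 0 0 0 0'>/dev/null; python3 st.py
python3 -m crank '0 0 0.0005 0 0 0 0;0 0 0 0 0 0 0'>/dev/null; python3 st.py
```

```text
t 21.9 yaw 93.23 Mz 0.031 F [-0.4 -0.7  7. ] Mxy [0.04 0.27] xyz [587.6  40.2  53.1] w -0.001 j7 -0.55 -0.004
t 22.1 yaw 93.23 Mz 0.044 F [-2.5 -0.7 11. ] Mxy [-0.19  0.61] xyz [587.7  40.2  53.1] w 0.000 j7 -0.55 -0.005
t 22.3 yaw 93.23 Mz 0.043 F [-3.4 -0.5 13.8] Mxy [-0.19  0.91] xyz [587.7  40.2  53. ] w 0.002 j7 -0.55 -0.005
```

Hard stop felt: z stays at 53.0 mm while the force climbs to 14 N. Lifting off and checking.

```bash

python3 -m crank '0 0 -0.002 0 0 0 0;0 0 -0.01 0 0 0 0;0 0 -0.03 0 0 0 0;0 0 -0.04 0 0 0 0;0 0 -0.04 0 0 0 0'; python3 st.py
python3 -m crank '-0.04 -0.04 0 0 0 0 0;-0.03 -0.04 0 0 0 0 0;-0.03 -0.02 0 0 0 0 0;0 0 0 0 0 0 0;0 0 0 0 0 0 0'; python3 - <<'E'
from h import *
import cv2
st()
for c in ('side','top'):
    d=robot.capture(c); cv2.imwrite('pics/%s5.png'%c,cv2.resize(d['img'][140:280,180:350],None,fx=4,fy=4))
    P=grid(d);im=d["img"].astype(int)
    m=(im[...,2]>150)&(im[...,1]<110)&(im[...,0]<110)&(abs(P[...,0]-.588)<.03)&(abs(P[...,1]-.041)<.03)
    print(c,m.sum(),np.median(P[m],0) if m.any() else None)
    if c=="top": 
        a=d['img']; b=cv2.imread('pics/top0.png'); cv2.imwrite('pics/cmp.png',np.vstack([a[140:280],b[140:280]]))
E
```

```text
time: 22.8
ee_pos: [0.5867, 0.0401, 0.1748]
tcp_rot: [[-0.057, 0.998, -0.002], [0.998, 0.057, 0.0], [0.0, -0.002, -1.0]]
wrist_force: [1.1, -0.2, 0.1]
gripper_width: 0.007
t 22.8 yaw 93.25 Mz 0.013 F [ 1.1 -0.2  0.1] Mxy [-0.02 -0.07] xyz [586.7  40.1 174.8] w 0.007 j7 -0.44 -0.437
time: 23.3
ee_pos: [0.4974, -0.0613, 0.1741]
tcp_rot: [[-0.054, 0.999, 0.0], [0.999, 0.054, -0.0], [-0.0, 0.0, -1.0]]
wrist_force: [-0.5, 0.6, 0.2]
gripper_width: -0.001
t 23.3 yaw 93.10 Mz -0.035 F [-0.5  0.6  0.2] Mxy [ 0.08 -0.01] xyz [497.4 -61.3 174.1] w -0.001 j7 -0.22 0.075
side 46 [0.58693895 0.0435546  0.05351283]
top 46 [0.58846288 0.04161713 0.05262606]
```

View pics/side5.png

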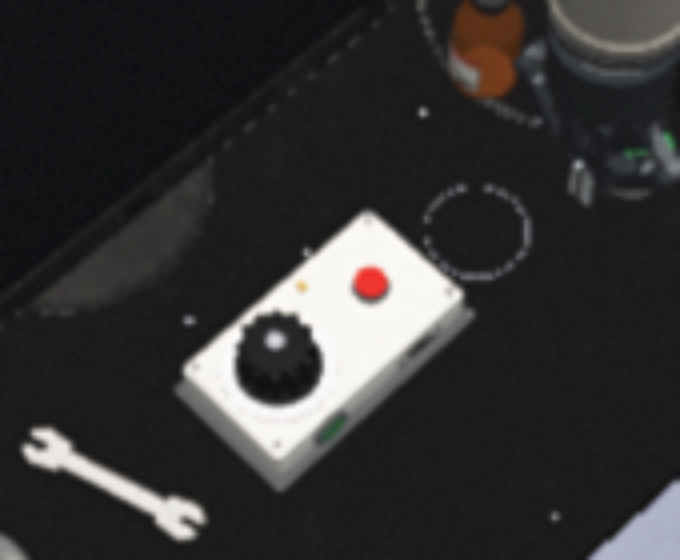

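View pics/cmp.png

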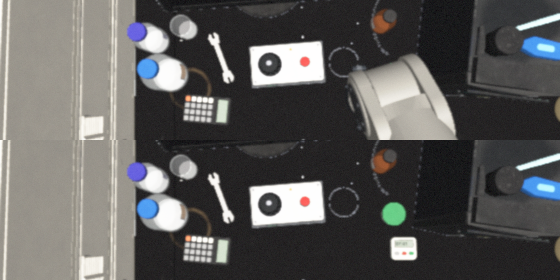

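The cap top is at 53 mm in both cameras, and the visible items haven't moved; the arm hides the tin and timer from the top camera, but it stays far above them. Handing in.

```bash
python3 -m crank '0 0 0 0 0 0 0;0 0 0 0 0 0 0'>/dev/null; python3 -c "
from h import *
st(); print(robot.close_job())"
```

```text
t 23.6 yaw 93.33 Mz 0.019 F [ 0.2  0.5 -0.9] Mxy [0.07 0.  ] xyz [498.1 -59.3 173.8] w -0.001 j7 -0.22 -0.002
the job is handed in; nothing more can be done
None
```

The knob is three clicks clockwise from its anticlockwise end stop, the red plunger is fully down, and I handed the job in at about 23.6 s.

- **Finding the stop:** The knob went three clicks anticlockwise. It then met the stop, where the torque rose in a straight line to about 0.5 N m (0.55 N m at most, against the 0.8 N m limit). An ordinary notch peaked at about 0.3 N m.
- **Three clicks:** I turned it back clockwise through three clicks, with a torque reversal in each. It ended 90° from the first notch with no torque, and I let go there.
- **Plunger:** It moved down against about 3 N and hit its hard stop at 53.0 mm, where I pressed to 14 N and lifted off. Both cameras then put the cap's top at about 53 mm (53.5 and 52.6 mm).
- **Other checks:** The wrench, calculator, beaker and bottle show no movement in the top camera. The arm hid the tin and the timer in the last picture, so I didn't recheck them, but the tool stayed about 0.17 m above the bench there. At hand-in, the robot was touching nothing.

I did not read the index pin, because its noise is far coarser than a click. The count of three rests on the felt torque and the measured angle.

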